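# Scrape the crispbread off the chopping board into the shallow tin

## Task

Clear the four pieces of crispbread off the chopping board: take the scraper block, press its flat foot firmly on the wood at the end away from the shallow tin, and wipe towards the tin, keeping it pressed, until all four pieces have gone over the edge into the shallow tin (not the deep loaf tin). Never press the board with more than 25 N, do not touch the pieces with the gripper, and leave the loaf tin and the jar where they are. Afterwards stand the scraper upright on the bare counter.

Things in the scene. Friction and masses are not known exactly. Their poses are not given: they have to be found in the camera images.
- board: dark wooden chopping board, 220 (x) by 260 (y) by 30 mm, fixed but for soft feet: it sinks straight down under 1 to 4 N by 1 to 12 mm (unseen, different each time), then bears firmly, about 8 N per mm. Origin: centre of its underside; unloaded, its top is 56 mm above the counter. One tin stands at its +y end, one at its -y end; which is where varies
- tray: the shallow open steel tin, 280 (x) by 140 (y) by 24 mm high, walls and floor 5 mm, fixed to the counter 4 mm from one y end of the board, parallel to it; its rim is 32 mm lower than the unloaded board's top. Origin: centre of its underside; axes parallel to the board's
- scraper: wooden block 130 (x) by 26 (y) mm on a steel foot 130 by 36 by 12 mm, 74 mm high in all, 0.25 to 0.5 kg, standing upright on the counter left or right of the tins. Origin: centre of the foot's underside, x along its length, z up. Grip across the 26 mm, 50 mm above the origin. Wipe with its x along the board's x; it covers just over half the board, so make two strokes
- piece0: flat light-brown piece of crispbread, 60 (x) by 34 (y) by 7 mm thick, lying on the board. Origin: centre of its underside
- piece1: flat light-brown piece of crispbread, 60 (x) by 34 (y) by 7 mm thick, lying on the board. Origin: centre of its underside
- piece2: flat light-brown piece of crispbread, 60 (x) by 34 (y) by 7 mm thick, lying on the board. Origin: centre of its underside
- piece3: flat light-brown piece of crispbread, 60 (x) by 34 (y) by 7 mm thick, lying on the board. Origin: centre of its underside
- loaf_tin: bystander: deep open steel loaf tin, 260 (x) by 120 (y) by 75 mm high, loose, 14 mm from the other y end of the board. Origin: centre of its underside
- jar: bystander: closed glass jar, 72 mm across, 100 mm high, on the side of the counter where the scraper is not. Origin: centre of its underside

How it is judged:
By the outcome, as a careful person would: the job done as asked, in the order asked, and still so for the second after the job is handed in, with the robot touching nothing.
It also fails if it takes over 69 s, if anything falls off the work surface, if the arm or the gripper's body presses on something with over 40 N, if the wrist force passes 120 N, or if a joint passes its speed limit or range.

## Robot

A 6-joint arm with a two-finger parallel gripper is mounted at the origin on the work surface. World frame = base frame: x ahead of the robot, y to its left, z up, the work surface at z = 0. Lengths are in m, angles in degrees, forces in N, time in s.
With the tool pointing down it reaches from about 0.3 to 0.75 m from the base axis. Payload 8.5 kg.
Tool frame: the origin (TCP) lies midway between the tips of the shut fingers; the grasp point (between the pads) lies 19 mm behind it; z points along the fingers, y is the line along which they close (so a half turn about z gives the same grasp; the last joint's range is limited). The gripper opens to 85 mm and grips with 20 to 120 N. Pads are 22 mm wide; open, the fingers measure 114 mm over their backs; the gripper's body (76 mm by 85 mm) begins 54 mm behind the grasp point. The pads swing forward as they close: fully open they stand 13 mm farther back than shut.
Start: joints at [-80.174, 21.807, 74.336, -0, 83.858, -12.336], TCP at [0.207, -0.509, 0.231] pointing down, gripper open.
Joint ranges: [-178.18, 178.18], [-50.72, 133.34], [12.68, 142.11], [-81.47, 261.47], [9.98, 163.14], [-165.26, 165.26]. Speed limits (degrees/s): [136.94, 136.94, 180, 180, 180, 180].

## Interface

Orientations are given as a 3x3 rotation matrix whose columns are the frame's x, y, z axes.
In Python, from rig import observe, optics, order, spotter gives the robot as it stands.
- The arm moves only by the tool move_arm, never from a script. Its argument "series" is text: rows parted by semicolons, each of 5 numbers parted by spaces: the shift along the tool's x, y, z in cm, then the turn about the tool's z in degrees, then the opening, from -1 (shut) to 1 (fully open). A call has 1 to 8 rows; each row is the pose to reach, as a shift and turn from the pose commanded when the call began, along the tool's axes at that moment; what a row does not reach only later rows make up. A row lasts 1/8 s, in which the tool goes at most 62.5 mm and 10.7 degrees, less where a joint would pass 70% of its speed; a pose out of reach is approached as far as the arm can. A call with a gripper value outside its range is refused whole. The fingers move at their own pace and stop on an object; "force" is the grip in N (left out, the last holds). Time passes only in rows, so rows that repeat a pose let the fingers close. It gives the time, the measured TCP pose, the force, the opening and the grip force at its end, in the units of the state.
- observe(): the state, without advancing time (a new reading comes with each control period).
- optics.get_image(name): name is "side" or "top"; returns a dict with "pixels" (480x640x3 uint8, blue, green, red), "camera_matrix" (3x3 intrinsics, pixels), "rvec" (rotation vector, rad) and "tvec" (3), from world to camera coordinates, as OpenCV has them. Camera axes: x right, y down, z forward; pixel columns grow to the right and rows downward; lengths in m; the calibration is good to about 2 mm. A picture is of the moment at which its call begins. There is no depth.
- order.close_job(): hands the job in; it is judged then, once.
Trained networks look in the newest picture that a camera, given by its name, has taken for a name from the list of things; names that differ only in an ending like _2 or _b are one class to them, and where a whole thing is asked for, a point or a joint stands for the part that bears it (a point fixed in the world has none). Each returns a list of dicts, best first, with "score" (0 to 1); they miss things now and then, are a little off and sometimes report something else, mostly with a low value. They report only what shows in the picture. A call takes as long as a camera call.
- spotter.find_in(thing, camera): "point" ([x, y, z] in m, in world coordinates, good to about 4 mm: the middle of the surface that is visible of it).
- spotter.cut_out(thing, camera): "pixels" (480x640 bool, what is visible of it).
- spotter.mark_of(thing, camera): "point" ([x, y, z] in m, in world coordinates, good to about 4 mm: a listed point, or the origin of a listed thing).
The state is a dict: "time_s": time; "q": joint angles; "qvel": joint speeds; "joint_efforts": joint torques, N m; "position": TCP position; "tool_rot": TCP orientation; "ft_force": force on the tool from outside, world axes, zero at the start; "wrist_torque": the same for the moment, N m; "grip_width": finger opening in m; "gripper_force": force on a finger pad.
Only numpy, scipy, OpenCV 4.12 (cv2) and the standard library are available. Lean on these libraries where they do the work, as an engineer would, in place of code of your own. Each camera call takes 0.05 s, during which the arm holds its last target. There are 200 camera calls.

## Working session

There is one attempt and no reset: what is moved stays moved. The work goes in short steps, Python scripts to look and compute and a tool call to move; the robot and the scene stay as the last step left them, time stands still between calls to the robot, and variables do not carry over. Pictures are saved under pics/ and viewed, at most 10 in all, crops included, and the job is handed in when it is done.

Besides the shell and the picture viewer there is one more tool, called after "Request:" by a JSON object that holds its "fn" and its "kwargs". move_arm: Moves the arm, as the interface text tells. Its arguments: {"type":"object","properties":{"series":{"type":"string"},"force":{"type":"number"}},"required":["series"]}

```bash
ls; mkdir -p pics; python3 - <<'E'
from rig import observe, optics, order, spotter
import cv2,numpy as np
for c in ("top","side"):
    im=optics.get_image(c); cv2.imwrite(f"pics/{c}0.png",im["pixels"])
    print(c,cv2.Rodrigues(np.array(im["rvec"]))[0].round(3).tolist(),np.round(im["tvec"],3).tolist(),np.round(im["camera_matrix"],1).tolist())
    for t in ["board","tray","scraper","piece0","loaf_tin","jar"]:
        print(t,[(np.round(d["point"],3).tolist(),round(d["score"],2)) for d in spotter.mark_of(t,c)][:6])
s=observe();print({k:np.round(v,3).tolist() for k,v in s.items()})
E
```

```text
pics
top [[-0.026, -1.0, -0.0], [-0.988, 0.025, -0.15], [0.15, -0.004, -0.989]] [0.013, 0.555, 1.245] [[609.4, 0.0, 308.6], [0.0, 609.4, 236.0], [0.0, 0.0, 1.0]]
board [([0.551, 0.004, 0.024], 0.55)]
tray [([0.571, 0.207, -0.002], 0.64)]
scraper [([0.472, -0.407, 0.003], 0.68)]
piece0 [([0.494, 0.057, 0.058], 0.88), ([0.604, -0.056, 0.059], 0.86), ([0.626, 0.044, 0.058], 0.84), ([0.487, -0.037, 0.057], 0.77)]
loaf_tin [([0.528, -0.205, -0.0], 0.65)]
jar [([0.489, 0.422, -0.002], 0.7)]
side [[-0.939, -0.344, -0.005], [-0.228, 0.634, -0.739], [0.257, -0.693, -0.674]] [0.54, 0.2, 1.438] [[585.2, 0.0, 317.3], [0.0, 585.2, 238.0], [0.0, 0.0, 1.0]]
board [([0.551, -0.001, 0.025], 0.88)]
tray [([0.571, 0.204, -0.004], 0.91)]
scraper [([0.474, -0.407, 0.0], 0.56)]
piece0 [([0.491, 0.054, 0.054], 0.82), ([0.624, 0.041, 0.058], 0.62), ([0.603, -0.058, 0.056], 0.6), ([0.486, -0.041, 0.056], 0.49), ([0.552, -0.004, 0.026], 0.3)]
loaf_tin [([0.522, -0.208, 0.005], 0.66)]
jar [([0.488, 0.422, 0.003], 0.87)]
{'time_s': 0.7, 'q': [-80.174, 21.806, 74.336, 0.0, 83.858, -12.335], 'qvel': [-0.072, -0.04, -0.011, -0.04, -0.042, 0.119], 'joint_efforts': [-0.001, -44.824, -23.144, -0.0, 0.0, 0.0], 'position': [0.207, -0.509, 0.231], 'tool_rot': [[0.926, 0.377, 0.0], [0.377, -0.926, 0.0], [0.0, -0.0, -1.0]], 'ft_force': [0.378, 0.542, 1.082], 'wrist_torque': [-0.002, 0.02, -0.009], 'gripper_force': 0.0, 'grip_width': 0.086}
```

View pics/top0.png

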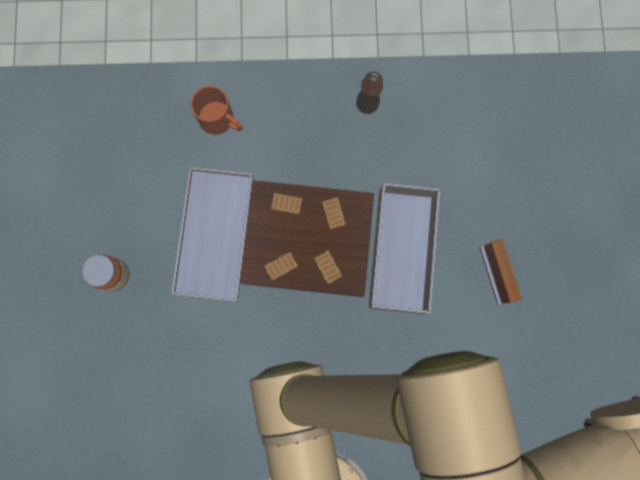

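```bash
cat > h.py <<'E'
from rig import observe, optics, order, spotter
import cv2,numpy as np
def world(uv,z,im):
    R=cv2.Rodrigues(np.array(im["rvec"],float))[0];t=np.array(im["tvec"],float).ravel()
    n=cv2.undistortPoints(np.array(uv,np.float64).reshape(-1,1,2),np.array(im["camera_matrix"],float),None).reshape(-1,2)
    d=np.c_[n,np.ones(len(n))]@R; C=-R.T@t
    return (C+d*((z-C[2])/d[:,2])[:,None])[:,:2]
def rects(t,z,c="top"):
    im=optics.get_image(c);o=[]
    for d in spotter.cut_out(t,c):
        if d["score"]<.3: continue
        v,u=np.nonzero(d["pixels"]); 
        if len(u)<20: continue
        r=cv2.minAreaRect((world(np.c_[u,v],z,im)*1000).astype(np.float32))
        o.append((round(d["score"],2),np.round(r[0],1).tolist(),np.round(r[1],1).tolist(),round(r[2],1)))
    return o
E
python3 - <<'E'
from h import *
for t,z in [("scraper",.074),("board",.056),("tray",.024),("loaf_tin",.075),("piece0",.063),("jar",.1)]: print(t,rects(t,z))
E
```

```text
scraper [(0.95, [468.2, -390.2], [129.6, 54.9], 12.6), (0.42, [486.9, 415.0], [96.3, 68.8], 70.4)]
board [(0.66, [552.0, 1.5], [259.5, 222.3], 82.4), (0.54, [489.5, -38.6], [60.5, 34.1], 28.6)]
tray [(0.58, [571.5, 203.6], [142.5, 281.3], 82.4)]
loaf_tin [(0.61, [522.7, -196.9], [126.4, 262.6], 82.4)]
piece0 [(0.97, [487.7, -39.0], [58.1, 32.4], 25.0), (0.73, [600.1, -55.0], [60.6, 34.2], 14.0), (0.68, [493.4, 58.8], [36.0, 62.5], 28.0), (0.57, [622.5, 43.4], [62.1, 36.2], 78.0)]
jar [(0.68, [485.2, 405.8], [93.5, 68.9], 72.7)]
```

The top view shows the tray on the left of the board (+y, about (212,235)) and the loaf tin on the right (405,248). The scraper is at (503,272), the jar at (100,271), and the four pieces are on the board around (287,203), (333,212), (281,266) and (328,267). Next I'll refine the scraper pose.

```bash
cat >> h.py <<'E'
def goto(x,y,yaw,z):
    "shift (cm, tool axes) and turn to TCP x,y,z (m), tool-x yaw deg"
    s=observe();R=np.array(s["tool_rot"]);p=np.array(s["position"])
    d=R.T@(np.array([x,y,z])-p)*100
    a=np.degrees(np.arctan2(R[1,0],R[0,0]))
    return np.round(d,2).tolist(),"turn",round(a-yaw,2)
E
python3 - <<'E'
from h import *
for c in("top","side"):
    im=optics.get_image(c)
    m=spotter.cut_out("scraper",c)[0]["pixels"]
    hsv=cv2.cvtColor(im["pixels"],cv2.COLOR_BGR2HSV)
    v=hsv[...,2];s=hsv[...,1]
    w=m&(s>90); t=np.median(v[w]);
    thr,_=cv2.threshold(v[w].reshape(-1,1),0,255,cv2.THRESH_OTSU)
    for nm,mm in (("bright",w&(v>thr)),("dark",w&(v<=thr)),("grey",m&(s<=90))):
        n,l,st,_=cv2.connectedComponentsWithStats(mm.astype(np.uint8))
        if n<2: continue
        k=1+np.argmax(st[1:,4]); vv,uu=np.nonzero(l==k)
        r=cv2.minAreaRect((world(np.c_[uu,vv],.074,im)*1000).astype(np.float32))
        print(c,nm,st[k,4],thr,np.round(r[0],1),np.round(r[1],1),round(r[2],1))
    x=cv2.resize(im["pixels"][210:330,440:560] if c=="top" else im["pixels"],None,fx=4 if c=="top" else 1,fy=4 if c=="top" else 1); cv2.imwrite(f"pics/c_{c}.png",x)
E
```

```text
top bright 743 97.0 [ 469.3 -402.1] [126.7  24.5] 13.6
top dark 222 97.0 [ 464.  -383.3] [120.6  14.3] 13.5
top grey 571 97.0 [ 468.3 -376.6] [130.4  45.3] 2.1
side bright 214 88.0 [ 468.9 -401.9] [127.9  27.3] 13.6
side dark 607 88.0 [ 458.9 -353.5] [124.1  75.4] 13.0
side grey 184 88.0 [ 448.5 -308. ] [120.9  26. ] 17.4
```

```bash
python3 -c "
from h import *
print(goto(.470,-.4035,13.6,.13))"
```

```text
([28.31, 0.1, 10.13], 'turn', np.float64(8.56))
```

Request:
{"fn": "move_arm", "kwargs": {"series": "5 0 2 2 1; 11 0 4 4 1; 17 0.1 6 6 1; 23 0.1 8 8.5 1; 28.3 0.1 10.1 8.5 1; 28.3 0.1 10.1 8.5 1"}}

```text
time_s: 2.25
position: [0.4723, -0.4009, 0.1282]
tool_rot: [[0.971, 0.241, -0.002], [0.241, -0.971, 0.003], [-0.001, -0.003, -1.0]]
ft_force: [-0.2, -0.4, -0.8]
grip_width: 0.0855
gripper_force: 0.0
```

```bash
python3 -c "
from h import *
print(goto(.470,-.4035,13.6,.033))
import cv2
a=optics.get_image('top')['pixels'];b=optics.get_image('side')['pixels']
cv2.imwrite('pics/a1.png',cv2.resize(np.hstack([a,b]),(800,300)))"
```

```text
([-0.28, 0.22, 9.52], 'turn', np.float64(0.33))
```

View pics/a1.png

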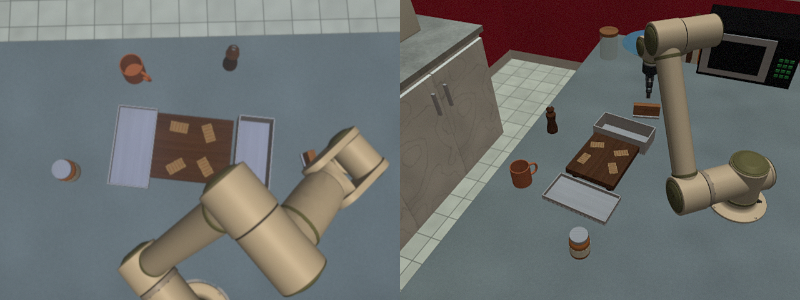

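The gripper hangs over the scraper (side view about (648,100)), so I'm going down and gripping.

Request:
{"fn": "move_arm", "kwargs": {"series": "0 0 3 0.3 1; 0 0 6 0.3 1; 0 0 8.5 0.3 1; 0 0 9.9 0.3 1; 0 0 9.9 0.3 1; 0 0 9.9 0.3 -1; 0 0 9.9 0.3 -1; 0 0 9.9 0.3 -1", "force": 100}}

```text
time_s: 3.35
position: [0.4701, -0.4037, 0.0319]
tool_rot: [[0.973, 0.231, 0.001], [0.231, -0.973, -0.001], [0.0, 0.001, -1.0]]
ft_force: [0.4, -0.1, -0.1]
grip_width: 0.0322
gripper_force: 0.0
```

Request:
{"fn": "move_arm", "kwargs": {"series": "0 0 0 0 -1; 0 0 0 0 -1; 0 0 0 0 -1; 0 0 0 0 -1"}}

```text
time_s: 3.85
position: [0.4702, -0.4039, 0.032]
tool_rot: [[0.973, 0.231, 0.001], [0.231, -0.973, -0.001], [0.001, 0.001, -1.0]]
ft_force: [-1.1, -0.2, 6.3]
grip_width: 0.0249
gripper_force: 98.4
```

Request:
{"fn": "move_arm", "kwargs": {"series": "0 0 -3 0 -1; 0 0 -7 0 -1; 0 0 -11 0 -1; 0 0 -13 0 -1; 0 0 -13 0 -1; 0 0 -13 0 -1"}}

```text
time_s: 4.6
position: [0.4695, -0.4029, 0.1595]
tool_rot: [[0.973, 0.231, -0.002], [0.231, -0.973, 0.003], [-0.001, -0.003, -1.0]]
ft_force: [0.1, -0.6, -4.7]
grip_width: 0.0249
gripper_force: 99.0
```

```bash
python3 -c "
from h import *
print(goto(.4899,-.1012,-7.6,.162), observe()['ft_force'])"
```

```text
([8.96, -28.88, -0.18], 'turn', np.float64(20.96)) [ 0.11215864 -0.61830093 -4.69185854]
```

Request:
{"fn": "move_arm", "kwargs": {"series": "1 -4 0 4 -1; 3 -9 0 8 -1; 5 -15 0 12 -1; 7 -21 0 16 -1; 8.5 -26 0 21 -1; 9 -28.9 0 21 -1; 9 -28.9 0 21 -1; 9 -28.9 0 21 -1"}}

```text
time_s: 5.6
position: [0.4906, -0.102, 0.1606]
tool_rot: [[0.991, -0.133, -0.001], [-0.133, -0.991, 0.0], [-0.001, -0.0, -1.0]]
ft_force: [0.2, 0.4, -4.4]
grip_width: 0.025
gripper_force: 100.1
```

```bash
python3 -c "
from h import *
print(goto(.4899,-.1012,-7.6,.090), observe()['ft_force'],observe()['position'])
b=optics.get_image('side');print([(d['point'],d['score']) for d in spotter.mark_of('scraper','side')][:2])
cv2.imwrite('pics/a2.png',b['pixels'])"
```

```text
([-0.07, -0.07, 7.06], 'turn', np.float64(-0.04)) [ 0.20784032  0.35723221 -4.3889122 ] [ 0.49059138 -0.10198817  0.16059818]
[([0.6235, 0.0388, 0.061], 0.63), ([0.4919, -0.1025, 0.127], 0.58)]
```

View pics/a2.png

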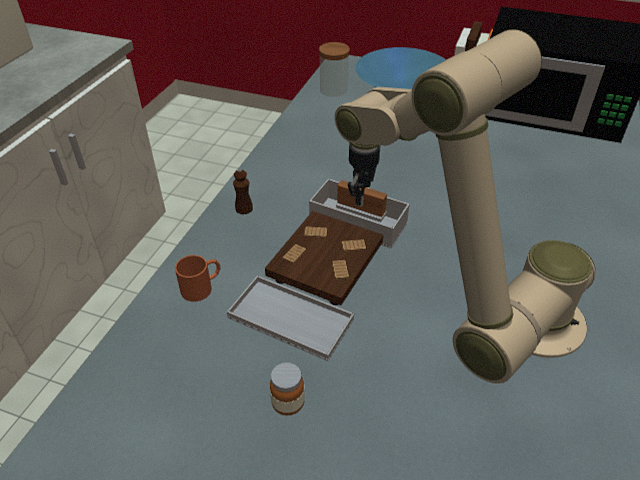

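The scraper is held level and upright above the board's −y end (side view (362,197)). Lowering now.

Request:
{"fn": "move_arm", "kwargs": {"series": "0 0 3 0 -1; 0 0 5.5 0 -1; 0 0 7 0 -1; 0 0 7 0 -1"}}

```text
time_s: 6.2
position: [0.4902, -0.1021, 0.0903]
tool_rot: [[0.991, -0.134, -0.002], [-0.134, -0.991, 0.001], [-0.002, -0.001, -1.0]]
ft_force: [0.5, 0.5, -4.4]
grip_width: 0.025
gripper_force: 99.9
```

Request:
{"fn": "move_arm", "kwargs": {"series": "0 0 0.2 0 -1; 0 0 0.3 0 -1; 0 0 0.4 0 -1; 0 0 0.4 0 -1"}}

```text
time_s: 6.7
position: [0.4909, -0.1016, 0.0876]
tool_rot: [[0.991, -0.133, 0.001], [-0.133, -0.991, -0.0], [0.001, 0.0, -1.0]]
ft_force: [0.6, -0.3, -3.7]
grip_width: 0.0248
gripper_force: 100.0
```

Request:
{"fn": "move_arm", "kwargs": {"series": "0 0 0.1 0 -1; 0 0 0.15 0 -1; 0 0 0.15 0 -1"}}

```text
time_s: 7.08
position: [0.4908, -0.1016, 0.0859]
tool_rot: [[0.991, -0.133, 0.0], [-0.133, -0.991, -0.0], [0.0, 0.0, -1.0]]
ft_force: [0.3, -0.1, -3.0]
grip_width: 0.0247
gripper_force: 100.0
```

Request:
{"fn": "move_arm", "kwargs": {"series": "0 0 0.1 0 -1; 0 0 0.15 0 -1; 0 0 0.15 0 -1"}}

```text
time_s: 7.45
position: [0.4908, -0.1016, 0.0843]
tool_rot: [[0.991, -0.133, 0.0], [-0.133, -0.991, -0.0], [0.0, 0.0, -1.0]]
ft_force: [0.9, -1.1, -3.3]
grip_width: 0.0246
gripper_force: 100.0
```

Request:
{"fn": "move_arm", "kwargs": {"series": "0 0 0.1 0 -1; 0 0 0.15 0 -1; 0 0 0.15 0 -1"}}

```text
time_s: 7.82
position: [0.4907, -0.1015, 0.0828]
tool_rot: [[0.991, -0.133, 0.0], [-0.133, -0.991, 0.0], [0.0, -0.0, -1.0]]
ft_force: [1.6, -0.8, -3.0]
grip_width: 0.0249
gripper_force: 100.0
```

Request:
{"fn": "move_arm", "kwargs": {"series": "0 0 0.1 0 -1; 0 0 0.15 0 -1; 0 0 0.15 0 -1"}}

```text
time_s: 8.2
position: [0.4908, -0.1016, 0.0813]
tool_rot: [[0.991, -0.133, 0.0], [-0.133, -0.991, -0.0], [0.0, 0.0, -1.0]]
ft_force: [0.4, -0.5, -1.6]
grip_width: 0.0248
gripper_force: 100.0
```

Request:
{"fn": "move_arm", "kwargs": {"series": "0 0 0.1 0 -1; 0 0 0.15 0 -1; 0 0 0.15 0 -1"}}

```text
time_s: 8.57
position: [0.4908, -0.1016, 0.0802]
tool_rot: [[0.991, -0.133, 0.0], [-0.133, -0.991, -0.0], [0.0, 0.0, -1.0]]
ft_force: [-1.3, -1.0, 5.1]
grip_width: 0.0247
gripper_force: 101.1
```

Request:
{"fn": "move_arm", "kwargs": {"series": "0 0 0.07 0 -1; 0 0 0.07 0 -1; 0 0 0.07 0 -1"}}

```text
time_s: 8.95
position: [0.4908, -0.1016, 0.0797]
tool_rot: [[0.991, -0.133, 0.001], [-0.133, -0.991, -0.0], [0.001, 0.0, -1.0]]
ft_force: [-2.7, 0.2, 8.6]
grip_width: 0.025
gripper_force: 101.7
```

Request:
{"fn": "move_arm", "kwargs": {"series": "0 -0.4 0 0 -1; 0 -1 0 0 -1; 0 -1.7 0 0 -1; 0 -2.4 0 0 -1; 0 -3.1 0 0 -1; 0 -3.8 0 0 -1; 0 -4.5 0 0 -1; 0 -5.2 0 0 -1"}}

```text
time_s: 9.95
position: [0.4984, -0.051, 0.0799]
tool_rot: [[0.991, -0.133, 0.002], [-0.133, -0.991, -0.003], [0.003, 0.002, -1.0]]
ft_force: [0.3, -6.6, 7.8]
grip_width: 0.0245
gripper_force: 101.2
```

Pressure is holding steady.

Request:
{"fn": "move_arm", "kwargs": {"series": "0 -0.7 0.01 0 -1; 0 -1.4 0.02 0 -1; 0 -2.1 0.02 0 -1; 0 -2.8 0.02 0 -1; 0 -3.5 0.02 0 -1; 0 -4.2 0.02 0 -1; 0 -4.9 0.02 0 -1; 0 -5.6 0.02 0 -1"}}

```text
time_s: 10.95
position: [0.5059, 0.0044, 0.0798]
tool_rot: [[0.991, -0.133, 0.002], [-0.133, -0.991, -0.003], [0.003, 0.003, -1.0]]
ft_force: [-0.6, -7.2, 7.7]
grip_width: 0.0249
gripper_force: 101.5
```

Request:
{"fn": "move_arm", "kwargs": {"series": "0 -0.7 0 0 -1; 0 -1.4 0 0 -1; 0 -2.1 0 0 -1; 0 -2.8 0 0 -1; 0 -3.5 0 0 -1; 0 -4.2 0 0 -1; 0 -4.9 0 0 -1; 0 -5.6 0 0 -1"}}

```text
time_s: 11.95
position: [0.5133, 0.0599, 0.0798]
tool_rot: [[0.991, -0.133, 0.002], [-0.133, -0.991, -0.003], [0.002, 0.002, -1.0]]
ft_force: [-1.1, -7.9, 8.2]
grip_width: 0.0251
gripper_force: 101.5
```

```bash
python3 -c "
from h import *
p=np.array(observe()['position'])[:2]*1000-[552,1.5];print('board xy',p@[.991,-.132],p@[.132,.991],observe()['ft_force'])
b=optics.get_image('side')['pixels'][180:380,200:440]
cv2.imwrite('pics/a3.png',cv2.resize(b,None,fx=3,fy=3))"
```

```text
board xy -46.04783373634205 52.7906493030299 [-1.05304416 -7.93104566  8.19784658]
```

View pics/a3.png

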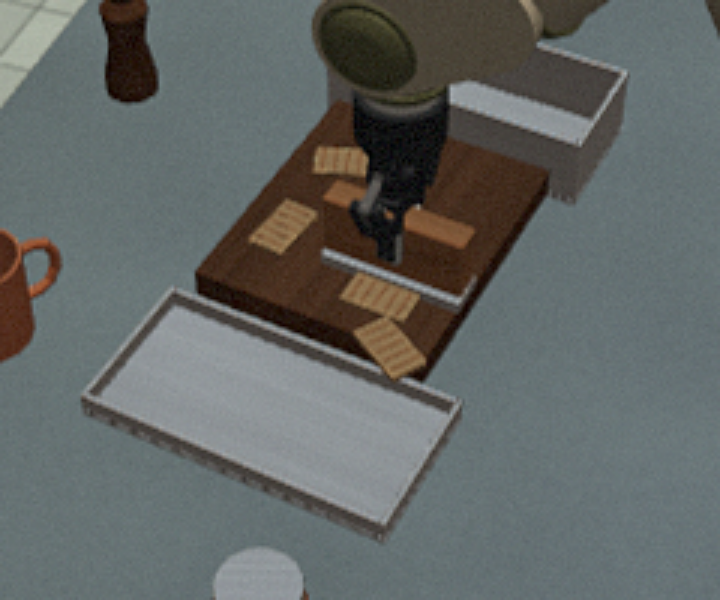

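Both near-side pieces ride ahead of the foot: one is squared up at (380,297), the other overhangs the tray edge at (392,350). The far pair is untouched.

Request:
{"fn": "move_arm", "kwargs": {"series": "0 -0.7 0 0 -1; 0 -1.4 0 0 -1; 0 -2.1 0 0 -1; 0 -2.8 0 0 -1; 0 -3.5 0 0 -1; 0 -4.2 0 0 -1; 0 -4.9 0 0 -1; 0 -5.4 0 0 -1"}}

```text
time_s: 13.0
position: [0.5204, 0.1135, 0.0798]
tool_rot: [[0.991, -0.132, 0.002], [-0.132, -0.991, -0.002], [0.002, 0.002, -1.0]]
ft_force: [-0.7, -6.9, 8.2]
grip_width: 0.025
gripper_force: 101.3
```

Request:
{"fn": "move_arm", "kwargs": {"series": "0 -0.5 0 0 -1; 0 -1.0 0 0 -1; 0 -1.5 0 0 -1; 0 -2 0 0 -1; 0 -2 0 0 -1"}}

```text
time_s: 13.62
position: [0.523, 0.1338, 0.0797]
tool_rot: [[0.991, -0.132, 0.002], [-0.132, -0.991, -0.002], [0.002, 0.001, -1.0]]
ft_force: [0.2, -4.6, 8.6]
grip_width: 0.0251
gripper_force: 101.3
```

```bash
python3 -c "
from h import *
p=np.array(observe()['position'])[:2]*1000-[552,1.5];print('board xy',p@[.991,-.132],p@[.132,.991],observe()['ft_force'])
b=optics.get_image('side')['pixels'][180:380,200:440]
cv2.imwrite('pics/a4.png',cv2.resize(b,None,fx=3,fy=3))"
```

```text
board xy -46.15068988665271 127.24047159515904 [ 0.24120648 -4.5774206   8.56074814]
```

View pics/a4.png

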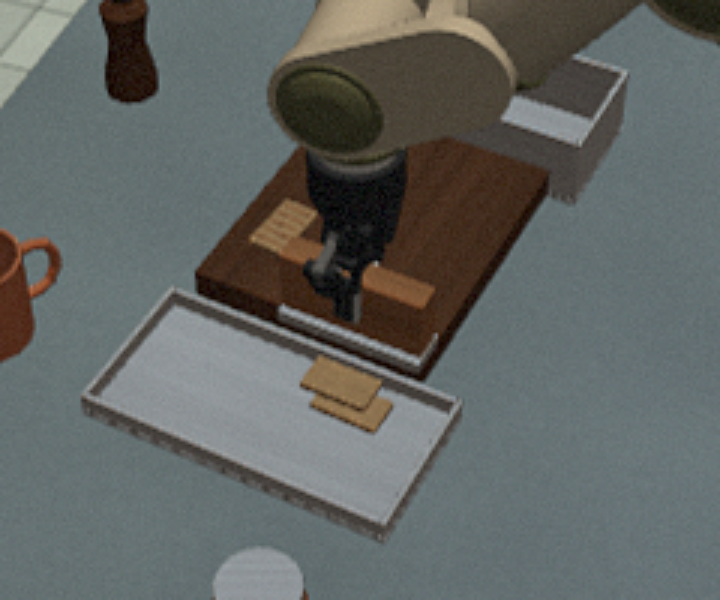

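Both near pieces lie inside the tray at (345,390). For the second stroke I'll lift, go back, and move over to the far half.

Request:
{"fn": "move_arm", "kwargs": {"series": "0 0 -3 0 -1; 0 0 -6 0 -1; 2 4 -6.5 0 -1; 4 9 -6.5 0 -1; 6 14 -6.5 0 -1; 8 19 -6.5 0 -1; 9.5 23.7 -6.5 0 -1; 9.5 23.8 -6.5 0 -1"}}

```text
time_s: 14.68
position: [0.5847, -0.1173, 0.1426]
tool_rot: [[0.991, -0.137, -0.002], [-0.137, -0.991, 0.0], [-0.002, 0.0, -1.0]]
ft_force: [0.3, 0.4, -4.7]
grip_width: 0.0251
gripper_force: 99.8
```

Request:
{"fn": "move_arm", "kwargs": {"series": "0 0 2.5 0 -1; 0 0 5 0 -1; 0 0 5 0 -1; 0 0 5 0 -1"}}

```text
time_s: 15.18
position: [0.5852, -0.1138, 0.0946]
tool_rot: [[0.991, -0.132, 0.001], [-0.132, -0.991, -0.0], [0.001, 0.0, -1.0]]
ft_force: [-0.3, 0.8, -3.5]
grip_width: 0.0252
gripper_force: 100.0
```

```bash
python3 -c "
from h import *
p=np.array(observe()['position'])[:2]*1000-[552,1.5];print('board xy',p@[.991,-.132],p@[.132,.991],observe()['ft_force'])
print(rects('piece0',.063),rects('piece0',.063,'side'))"
```

```text
board xy 48.09926907684123 -109.88530925998123 [-0.29898497  0.8008392  -3.46282641]
[(0.65, [615.6, -40.8], [14.7, 23.5], 88.3), (0.65, [624.2, 43.4], [56.4, 32.6], 77.9), (0.59, [504.4, 170.7], [33.3, 55.3], 80.4), (0.57, [520.1, 159.5], [32.3, 55.9], 79.2)] [(0.84, [511.0, 200.1], [34.8, 58.8], 82.0), (0.68, [597.0, -55.4], [57.3, 44.9], 19.8), (0.64, [622.9, 42.7], [64.3, 34.9], 76.1), (0.56, [494.1, 226.6], [59.4, 33.8], 16.1)]
```

Request:
{"fn": "move_arm", "kwargs": {"series": "0 0 0.5 0 -1; 0 0 1 0 -1; 0 0 1.3 0 -1; 0 0 1.3 0 -1"}}

```text
time_s: 15.88
position: [0.585, -0.1143, 0.081]
tool_rot: [[0.991, -0.133, 0.0], [-0.133, -0.991, -0.0], [0.0, 0.0, -1.0]]
ft_force: [0.4, -1.3, -1.2]
grip_width: 0.0252
gripper_force: 100.6
```

Request:
{"fn": "move_arm", "kwargs": {"series": "0 0 0.1 0 -1; 0 0 0.1 0 -1; 0 0 0.1 0 -1"}}

```text
time_s: 16.25
position: [0.5851, -0.1142, 0.0803]
tool_rot: [[0.991, -0.133, 0.001], [-0.133, -0.991, -0.0], [0.001, 0.0, -1.0]]
ft_force: [-1.0, -0.3, 4.0]
grip_width: 0.0249
gripper_force: 101.0
```

Request:
{"fn": "move_arm", "kwargs": {"series": "0 0 0.09 0 -1; 0 0 0.09 0 -1; 0 0 0.09 0 -1"}}

```text
time_s: 16.62
position: [0.5851, -0.1143, 0.0798]
tool_rot: [[0.991, -0.133, 0.001], [-0.133, -0.991, -0.0], [0.001, 0.0, -1.0]]
ft_force: [-2.1, 0.3, 8.4]
grip_width: 0.0249
gripper_force: 101.9
```

Request:
{"fn": "move_arm", "kwargs": {"series": "0 -0.4 0 0 -1; 0 -1 0 0 -1; 0 -1.7 0 0 -1; 0 -2.4 0 0 -1; 0 -3.1 0 0 -1; 0 -3.8 0 0 -1; 0 -4.5 0 0 -1; 0 -5.2 0 0 -1"}}

```text
time_s: 17.62
position: [0.5924, -0.0641, 0.08]
tool_rot: [[0.991, -0.133, 0.002], [-0.133, -0.991, -0.003], [0.002, 0.003, -1.0]]
ft_force: [-0.4, -7.1, 7.5]
grip_width: 0.0251
gripper_force: 101.6
```

Request:
{"fn": "move_arm", "kwargs": {"series": "0 -0.7 0 0 -1; 0 -1.4 0 0 -1; 0 -2.1 0 0 -1; 0 -2.8 0 0 -1; 0 -3.5 0 0 -1; 0 -4.2 0 0 -1; 0 -4.9 0 0 -1; 0 -5.6 0 0 -1"}}

```text
time_s: 18.62
position: [0.5998, -0.0085, 0.08]
tool_rot: [[0.991, -0.133, 0.002], [-0.133, -0.991, -0.003], [0.002, 0.003, -1.0]]
ft_force: [-0.9, -7.0, 8.1]
grip_width: 0.025
gripper_force: 101.6
```

Request:
{"fn": "move_arm", "kwargs": {"series": "0 -0.7 0 0 -1; 0 -1.4 0 0 -1; 0 -2.1 0 0 -1; 0 -2.8 0 0 -1; 0 -3.5 0 0 -1; 0 -4.2 0 0 -1; 0 -4.9 0 0 -1; 0 -5.6 0 0 -1"}}

```text
time_s: 19.62
position: [0.6072, 0.047, 0.0799]
tool_rot: [[0.991, -0.133, 0.002], [-0.133, -0.991, -0.003], [0.002, 0.003, -1.0]]
ft_force: [-0.7, -7.8, 7.8]
grip_width: 0.0248
gripper_force: 101.6
```

Request:
{"fn": "move_arm", "kwargs": {"series": "0 -0.7 0 0 -1; 0 -1.4 0 0 -1; 0 -2.1 0 0 -1; 0 -2.8 0 0 -1; 0 -3.5 0 0 -1; 0 -4.2 0 0 -1; 0 -4.9 0 0 -1; 0 -5.5 0 0 -1"}}

```text
time_s: 20.62
position: [0.6145, 0.1016, 0.0799]
tool_rot: [[0.991, -0.133, 0.001], [-0.133, -0.991, -0.003], [0.002, 0.003, -1.0]]
ft_force: [-1.8, -6.8, 8.3]
grip_width: 0.0254
gripper_force: 101.6
```

Request:
{"fn": "move_arm", "kwargs": {"series": "0 -0.5 0 0 -1; 0 -1.0 0 0 -1; 0 -1.5 0 0 -1; 0 -2 0 0 -1; 0 -2 0 0 -1"}}

```text
time_s: 21.25
position: [0.6171, 0.1219, 0.0799]
tool_rot: [[0.991, -0.133, 0.002], [-0.133, -0.991, -0.002], [0.002, 0.002, -1.0]]
ft_force: [-0.3, -4.8, 7.0]
grip_width: 0.0253
gripper_force: 101.4
```

```bash
python3 -c "
from h import *
p=np.array(observe()['position'])[:2]*1000-[552,1.5];print('board xy',p@[.991,-.132],p@[.132,.991],observe()['ft_force'])
b=optics.get_image('side')['pixels'][180:380,200:440]
cv2.imwrite('pics/a5.png',cv2.resize(b,None,fx=3,fy=3))"
```

```text
board xy 48.658324912962094 127.89876034084956 [-0.29596293 -4.82359203  6.96554102]
```

View pics/a5.png

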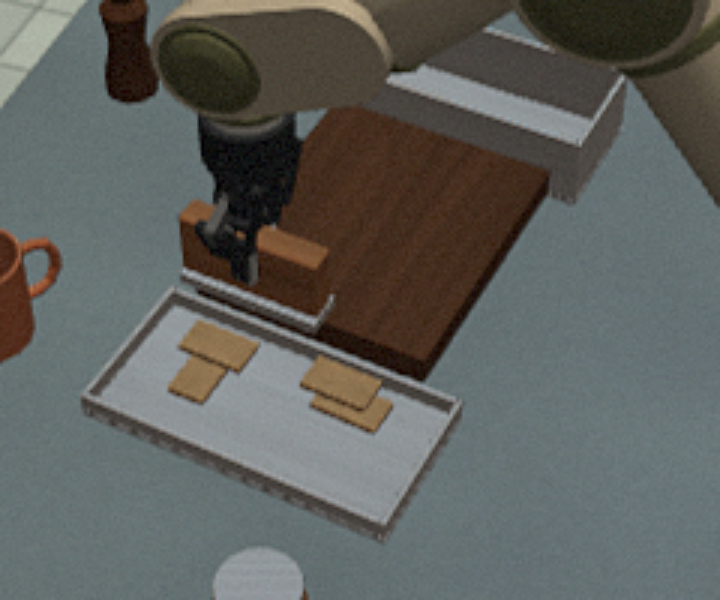

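All four pieces are in the shallow tin ((205,360) and (345,395)) and the board is bare. I'm returning the scraper to its original spot on the counter.

Request:
{"fn": "move_arm", "kwargs": {"series": "0 0 -3 0 -1; 0 0 -7 0 -1; -0.5 4 -9 0 -1; -1.2 9 -9 -2 -1; -2 14 -9 -5 -1; -2.8 19 -9 -8 -1; -3.5 24 -9 -11 -1; -4.2 29 -9 -14 -1"}}

```text
time_s: 22.3
position: [0.5353, -0.1603, 0.168]
tool_rot: [[0.994, 0.113, -0.002], [0.113, -0.994, 0.001], [-0.002, -0.001, -1.0]]
ft_force: [1.2, 0.8, -3.1]
grip_width: 0.0254
gripper_force: 100.3
```

```bash
python3 -c "
from h import *
print(goto(.470,-.4035,13.6,.14), observe()['position'])"
```

```text
([-9.23, 23.43, 2.79], 'turn', np.float64(-7.13)) [ 0.53533201 -0.16034825  0.16801917]
```

Request:
{"fn": "move_arm", "kwargs": {"series": "-2 5 0 -2 -1; -4 10 0 -4 -1; -6 15 0 -6 -1; -8 20 0 -7.1 -1; -9.2 23.4 1 -7.1 -1; -9.2 23.4 2 -7.1 -1; -9.2 23.4 2.8 -7.1 -1; -9.2 23.4 2.8 -7.1 -1"}}

```text
time_s: 23.3
position: [0.4711, -0.4005, 0.1401]
tool_rot: [[0.972, 0.234, -0.001], [0.234, -0.972, 0.002], [-0.001, -0.002, -1.0]]
ft_force: [0.5, 0.9, -3.3]
grip_width: 0.0248
gripper_force: 99.9
```

Request:
{"fn": "move_arm", "kwargs": {"series": "0 0 3 0 -1; 0 0 6 0 -1; 0 0 8 0 -1; 0 0 9.5 0 -1; 0 0 10 0 -1; 0 0 10 0 -1"}}

```text
time_s: 24.05
position: [0.4712, -0.4019, 0.0414]
tool_rot: [[0.972, 0.233, 0.0], [0.233, -0.972, -0.0], [0.0, 0.0, -1.0]]
ft_force: [-0.3, 0.2, -4.2]
grip_width: 0.0252
gripper_force: 100.4
```

Request:
{"fn": "move_arm", "kwargs": {"series": "0 0 0.4 0 -1; 0 0 0.7 0 -1; 0 0 0.85 0 -1; 0 0 0.85 0 -1"}}

```text
time_s: 24.55
position: [0.4709, -0.4019, 0.0325]
tool_rot: [[0.973, 0.233, -0.0], [0.233, -0.973, 0.0], [-0.0, -0.0, -1.0]]
ft_force: [0.6, -0.3, -4.6]
grip_width: 0.0248
gripper_force: 100.4
```

Request:
{"fn": "move_arm", "kwargs": {"series": "0 0 0.06 0 -1; 0 0 0.06 0 -1; 0 0 0.06 0 -1"}}

```text
time_s: 24.92
position: [0.471, -0.402, 0.032]
tool_rot: [[0.973, 0.233, 0.0], [0.233, -0.973, -0.0], [0.0, 0.0, -1.0]]
ft_force: [-1.1, -0.8, -3.9]
grip_width: 0.0253
gripper_force: 100.5
```

Request:
{"fn": "move_arm", "kwargs": {"series": "0 0 0.05 0 -1; 0 0 0.05 0 -1; 0 0 0.05 0 -1"}}

```text
time_s: 25.3
position: [0.471, -0.402, 0.032]
tool_rot: [[0.973, 0.233, 0.0], [0.233, -0.973, -0.001], [0.0, 0.001, -1.0]]
ft_force: [-2.0, 1.4, 6.0]
grip_width: 0.0248
gripper_force: 101.5
```

Touching the counter, so I'll release slowly and withdraw.

Request:
{"fn": "move_arm", "kwargs": {"series": "0 0 0 0 -0.2; 0 0 0 0 0.2; 0 0 0 0 0.6; 0 0 0 0 1; 0 0 0 0 1; 0 0 0 0 1; 0 0 0 0 1; 0 0 0 0 1", "force": 20}}

```text
time_s: 26.3
position: [0.471, -0.4019, 0.0314]
tool_rot: [[0.973, 0.233, -0.0], [0.233, -0.973, 0.0], [-0.0, -0.0, -1.0]]
ft_force: [-0.3, -0.1, -0.2]
grip_width: 0.0853
gripper_force: 0.0
```

Request:
{"fn": "move_arm", "kwargs": {"series": "0 0 -2 0 1; 0 0 -5 0 1; 0 0 -9 0 1; 0 0 -13 0 1; 0 0 -17 0 1; -5 0 -20 0 1; -10 0 -20 0 1; -10 0 -20 0 1"}}

```text
time_s: 27.3
position: [0.3714, -0.4259, 0.2321]
tool_rot: [[0.973, 0.229, -0.0], [0.229, -0.973, -0.001], [-0.0, 0.001, -1.0]]
ft_force: [1.3, 0.9, -0.2]
grip_width: 0.0853
gripper_force: 0.0
```

```bash
python3 -c "
from h import *
a=optics.get_image('top')['pixels'];b=optics.get_image('side')['pixels']
cv2.imwrite('pics/a6.png',np.hstack([cv2.resize(a,(400,300)),cv2.resize(b[60:360,180:580],(400,300))]))
for c in('top','side'): print([[(np.round(d['point'],3).tolist(),round(d['score'],2)) for d in spotter.mark_of(t,c)][:1] for t in('scraper','loaf_tin','jar')])"
```

```text
[[([0.476, -0.407, -0.002], 0.59)], [([0.523, -0.206, -0.0], 0.66)], [([0.491, 0.424, 0.0], 0.63)]]
[[([0.476, -0.401, -0.0], 0.6)], [([0.523, -0.203, 0.004], 0.96)], [([0.488, 0.422, 0.001], 0.93)]]
```

View pics/a6.png

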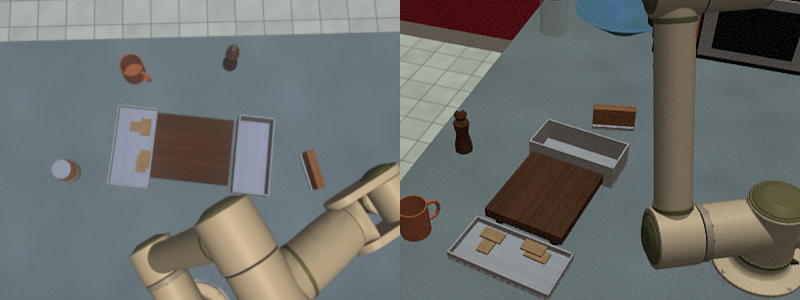

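The board is bare and all four pieces are in the shallow tin (top view (141,127) and (143,160)). The scraper stands upright at (313,170), and the loaf tin and jar haven't moved.

```bash
python3 -c "
from rig import order
print(order.close_job())"
```

```text
the job is handed in; nothing more can be done
None
```

All four crispbread pieces are in the shallow tin, the scraper stands upright on the bare counter, and the loaf tin and jar are where they were; I handed the job in at about 27 s, with board pressure around 13 N in the readings between moves.

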